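# Park, regrasp and set the evaporator's control panel on its narrow stand

## Robot

A 6-joint arm with a two-finger parallel gripper is mounted at the origin on the work surface. World frame = base frame: x ahead of the robot, y to its left, z up, the work surface at z = 0. Lengths are in mm, angles in rad, forces in N, time in s.
With the tool pointing down it reaches from about 325 to 775 mm from the base axis. Payload 5.5 kg.
Tool frame: the origin (TCP) lies at the very end of the fingers, on their centre line; the grasp point (between the pads) lies 19 mm behind it (bot.grip_depth is the distance from the TCP to the grasp point, in mm); z points along the fingers, y is the line along which they close (so a half turn about z gives the same grasp; the last joint's range is limited). The gripper opens to 88 mm and grips with 3 to 60 N. Pads are 20 mm wide; open, the fingers measure 115 mm over their backs; the gripper's body (75 mm by 178 mm) begins 61 mm behind the grasp point.
Start: joints at [1.196, 0.091, 1.231, -0, 1.82, -0.057], TCP at [187.491, 569.968, 222.631] pointing down, gripper open.
Joint ranges: [-2.87, 2.87], [-0.86, 2.18], [0.17, 2.46], [-1.51, 4.65], [0.06, 2.69], [-2.65, 2.65]. Speed limits (rad/s): [2.57, 2.57, 3.01, 3.14, 3.14, 3.14].

## Interface

Orientations are given as a unit quaternion [x, y, z, w].
In Python, from station import bot, imaging gives the robot as it stands.
- The arm moves only by the shell command python3 -m creep 'ROWS' [FORCE]. ROWS is JSON, one flat list of numbers, 5 for each row, row after row: the opening, from -1 (shut) to 1 (fully open), then the shift along the tool's x, y, z in units of 0.05 m (1.0 is 0.05 m), then the turn about the tool's z in units of 4 degrees (1.0 is 4 degrees). In form: [claw, x, y, z, roll, claw, x, y, z, roll, ...]. A call has 1 to 20 rows; each row shifts and turns the commanded pose from where the row before left it, along the tool's axes as they then stand; what a row does not reach is not made up. A row lasts 1/8 s, in which the tool goes at most 62.5 mm and 10.7 degrees, less where a joint would pass 70% of its speed; a pose out of reach is approached as far as the arm can. A call with a number of a shift or a turn outside -1 to 1 is refused whole. A call with a gripper value outside its range is refused whole. The fingers move at their own pace and stop on an object; FORCE is the grip in N (left out, the last holds). Time passes only in rows, so rows that do not move let the fingers close. It gives the time, the measured TCP pose, the force, the opening and the grip force at its end, in the units of the state.
- bot.observe(): the state, without advancing time (a new reading comes with each control period).
- imaging.grab_frame(name): name is "side" or "top"; returns (picture, depth): 400x640x3 uint8, red, green, blue; 400x640 float32, mm along the optical axis (not along the pixel's ray), 0 where there is no reading.
- imaging.get_calibration(name): a dict with "intrinsics" (3x3 intrinsics, pixels), "R" (3x3) and "t" (3): a world point X has camera coordinates R X + t. Camera axes: x right, y down, z forward; pixel columns grow to the right and rows downward; lengths in mm; the calibration is good to about 2 mm. A picture is of the moment at which its call begins. get_calibration takes no time and is no camera call.
- bot.hand_in(): hands the job in; it is judged then, once.
Trained networks look in the newest picture that a camera, given by its name, has taken for a name from the list of things; names that differ only in an ending like _2 or _b are one class to them, and where a whole thing is asked for, a point or a joint stands for the part that bears it (a point fixed in the world has none). Each returns a list of dicts, best first, with "confidence" (0 to 1); they miss things now and then, are a little off and sometimes report something else, mostly with a low value. They report only what shows in the picture. A call takes as long as a camera call.
- imaging.look_for(camera, label): "xy" ([column, row] in pixels, amid what is visible of it).
- imaging.regions_of(camera, label): "pixels" (400x640 bool, what is visible of it) and "xy" ([column, row] in pixels, amid what is visible of it).
- imaging.tip_of(camera, label): "xy" ([column, row] in pixels: a listed point, or the origin of a listed thing).
The state is a dict: "time_s": time; "joints": joint angles; "qd": joint speeds; "joint_torque": joint torques, N m; "tool_pos": TCP position; "tool_rot": TCP orientation; "force": force on the tool from outside, world axes, zero at the start; "ft_torque": the same for the moment, N m; "grip_width": finger opening in mm; "finger_force": force on a finger pad.
Only numpy, scipy, OpenCV 4.12 (cv2) and the standard library are available. Lean on these libraries where they do the work, as an engineer would, in place of code of your own. Each camera call takes 0.05 s, during which the arm holds its last target. There are 200 camera calls.

## Task

The evaporator's control panel lies face up on the bench: put it back on its tall narrow stand, centred, with its bottom edge down in the stand's channel, right way up and leaning back squarely against the spine with the screen facing away from the spine. On the way, set it down on the low sloped rest, leaning with its bottom edge in the V, and let go of it for a moment, so that you can change your hold. Handle it gently, do not drop it or knock it hard, and leave the flask, the bottle and the black collar where they stand.

Things in the scene. Friction and masses are not known exactly. Their poses are not given: they have to be found in the camera images.
- panel: Control panel: cream slab 110 (x) by 140 (y) by 18 mm thick (z), about 0.35 kg. Origin: centre of its back (the underside as it lies). +z out of the screen side, -x to the top edge, +x to the bottom edge. On its face a flush dark screen (upper half) and below it a fixed black square knob 32 x 32 mm, z 18 to 46 mm, centred at x +30 mm. Hold it by the knob as it lies, by the top edge for the stand.
- panel_knob (a point): Centre of the knob's top face, panel frame (30, 0, 46) mm.
- panel_top (a point): Middle of the panel's top edge, at half thickness, panel frame (-55, 0, 9) mm.
- panel_bottom (a point): Middle of the panel's bottom edge, at half thickness, panel frame (55, 0, 9) mm.
- rest: Sloped rest, fixed: low sheet-steel V 110 mm wide (y). Origin on the bench, z up; yaw varies. Its back plate rises from the seat up and towards -x at 45 degrees, 60 mm along the slope; the ledge square to it is 24 mm deep. A panel parked on it faces +x and up (45 degrees), its upper 50 mm free above the plate.
- rest_seat (a point): Bottom of the V of the rest, middle of its width, where plate face and ledge face meet: rest frame (25, 0, 45) mm; axes as the rest.
- stand: Stand, fixed: round grey foot (radius 55 mm), steel post, aluminium cradle 50 mm wide (y). Origin on the bench, z up, outward side +x; yaw varies. Spine 60 mm long, leaning 20 degrees from vertical towards -x; ledge square to it; lip 10 mm high, leaving a channel 24 mm wide. Seated, the panel's back lies on the spine, its z axis 70 degrees from vertical, screen to +x.
- stand_seat (a point): Where spine face and ledge face meet, middle of the width, stand frame (0, 0, 100) mm; axes as the stand.
- flask: Bystander: clear glass flat-bottomed round flask, 94 mm across, 120 mm tall; origin under its centre.
- bottle: Bystander: amber glass bottle, 56 mm across, 125 mm tall; origin under its centre.
- collar: Bystander: black fluted screw collar, 70 mm across, 46 mm tall; origin under its centre.

How it is judged:
By the outcome, as a careful person would: the job done as asked, in the order asked, and still so for the second after the job is handed in, with the robot touching nothing.
It also fails if it takes over 64 s, if anything falls off the work surface, if the arm or the gripper's body presses on something with over 40 N, if the wrist force passes 120 N, or if a joint passes its speed limit or range.

## Working session

There is one attempt and no reset: what is moved stays moved. The work goes in short steps, Python scripts to look and compute and a shell command to move; the robot and the scene stay as the last step left them, time stands still between calls to the robot, and variables do not carry over. Pictures are saved under pics/ and viewed, at most 12 in all, crops included, and the job is handed in when it is done.

```bash
mkdir -p pics; cat > h.py <<'E'
import numpy as np, cv2
from station import bot, imaging
from scipy.spatial.transform import Rotation as R
def px2w(cam,uv,depth):
    c=imaging.get_calibration(cam);K=np.array(c["intrinsics"])
    uv=np.atleast_2d(uv).astype(float);d=np.atleast_1d(depth)
    p=np.c_[(uv[:,0]-K[0,2])/K[0,0],(uv[:,1]-K[1,2])/K[1,1],np.ones(len(uv))]*d[:,None]
    return (p-np.array(c["t"]))@np.array(c["R"])
def ray_z(cam,uv,z):
    a,b=px2w(cam,[uv,uv],[100,1000]); return a+(b-a)*(z-a[2])/(b[2]-a[2])
def cloud(cam,mask,depth):
    v,u=np.nonzero(mask&(depth>0)); return px2w(cam,np.c_[u,v],depth[v,u])
def to(x,y,z,yawdeg=None):
    "tool-axis shifts (units of 50 mm) to world TCP target; roll units of 4 deg to bring tool y to world yaw (mod 180)"
    s=bot.observe();r=R.from_quat(s["tool_rot"]);M=r.as_matrix()
    d=M.T@(np.array([x,y,z])-s["tool_pos"])/50
    ty=np.degrees(np.arctan2(M[1,1],M[0,1]))
    o="shift %s ty_yaw %.1f j6 %.2f"%(np.round(d,3),ty,s["joints"][5])
    if yawdeg is not None:
        a=(ty-yawdeg+90)%180-90; o+=" roll(deg,units) %.1f %.2f"%(a,a/4)
    print(o)
E
cat > look.py <<'E'
from h import *
ims={c:imaging.grab_frame(c) for c in("top","side")}
for c in ims:
    cv2.imwrite(f"pics/{c}0.png",ims[c][0][...,::-1]); np.save(f"{c}0.npy",ims[c][1])
    for n in("panel","rest","stand","flask","bottle","collar"):
        r=imaging.regions_of(c,n)[:1]
        for q in r:
            P=cloud(c,q["pixels"],ims[c][1]); np.save(f"{c}_{n}.npy",P)
            print(c,n,round(q["confidence"],2),np.round(q["xy"]),len(P),np.round(np.percentile(P,[2,50,98],axis=0)).tolist() if len(P) else"")
    for n in("panel","panel_knob","panel_top","panel_bottom","rest","rest_seat","stand","stand_seat"):
        for q in imaging.tip_of(c,n)[:1]:
            u=q["xy"];z={"panel_knob":46,"panel_top":9,"panel_bottom":9,"rest_seat":45,"stand_seat":100}.get(n,0)
            print(c,n,round(q["confidence"],2),np.round(u,1),"at z",z,np.round(ray_z(c,u,z)))
print(bot.observe()["time_s"])
E
python3 look.py; python3 -c "
import cv2,numpy as np
cv2.imwrite('pics/both.png',cv2.resize(np.vstack([cv2.imread('pics/top0.png'),cv2.imread('pics/side0.png')]),(480,600)))"
```

```text
top panel 0.84 [284. 231.] 2990 [[519.0, -9.0, 15.0], [576.0, 58.0, 19.0], [632.0, 126.0, 47.0]]
top rest 0.76 [427. 240.] 2533 [[465.0, -296.0, 4.0], [521.0, -243.0, 50.0], [577.0, -199.0, 88.0]]
top stand 0.66 [178. 302.] 2215 [[409.0, 260.0, 9.0], [454.0, 299.0, 15.0], [506.0, 340.0, 156.0]]
top flask 0.79 [358. 139.] 1282 [[728.0, -161.0, 38.0], [758.0, -117.0, 69.0], [803.0, -81.0, 122.0]]
top bottle 0.64 [239. 148.] 727 [[751.0, 115.0, 11.0], [766.0, 137.0, 85.0], [794.0, 164.0, 127.0]]
top collar 0.92 [162. 188.] 776 [[681.0, 291.0, 11.0], [707.0, 318.0, 45.0], [738.0, 350.0, 50.0]]
top panel 0.92 [282.8 233.4] at z 0 [579.  65.   0.]
top panel_knob 0.96 [277.5 212.3] at z 46 [620.  70.  46.]
top panel_top 0.9 [291.2 257.4] at z 9 [522.  52.   9.]
top panel_bottom 0.87 [278.5 213.6] at z 9 [624.  70.   9.]
top rest 0.56 [425.9 241.4] at z 0 [ 525. -254.    0.]
top rest_seat 0.87 [439.1 243. ] at z 45 [ 514. -270.   45.]
top stand 0.61 [181.2 302.1] at z 0 [453. 303.   0.]
top stand_seat 0.97 [163.1 303.4] at z 100 [453. 310. 100.]
side panel 0.74 [332. 253.] 2211 [[520.0, -10.
[... 269 characters left out ...]
[264. 185.] 1169 [[731.0, -151.0, -0.0], [768.0, -101.0, 61.0], [813.0, -78.0, 120.0]]
side bottle 0.6 [231. 255.] 1177 [[754.0, 49.0, -0.0], [775.0, 159.0, 67.0], [820.0, 171.0, 124.0]]
side collar 0.58 [239. 335.] 1217 [[683.0, 297.0, 2.0], [711.0, 336.0, 41.0], [746.0, 357.0, 47.0]]
side panel 0.62 [333.  255.5] at z 0 [572.  62.   0.]
side panel_knob 0.57 [314.4 241.4] at z 46 [613.  70.  46.]
side panel_top 0.77 [352.8 249.7] at z 9 [528.  46.   9.]
side panel_bottom 0.67 [307.  252.5] at z 9 [631.  70.   9.]
side rest_seat 0.62 [368.5 160.8] at z 45 [ 518. -280.   45.]
side stand 0.72 [379.2 351.9] at z 0 [451. 308.   0.]
side stand_seat 0.71 [379.6 321.5] at z 100 [456. 317. 100.]
1.5
```

View pics/both.png

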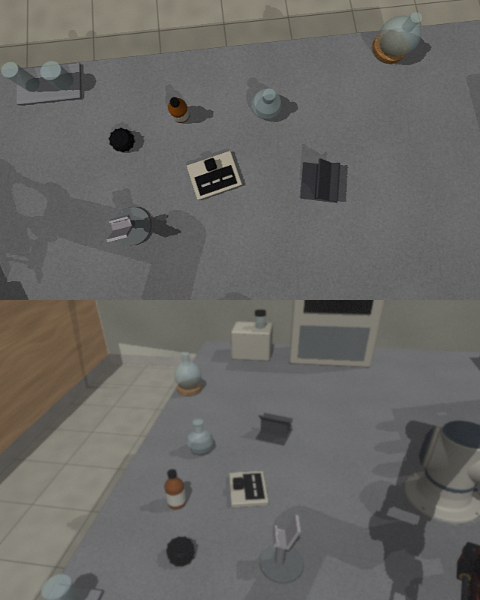

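```bash
cat > fit.py <<'E'
from h import *
L=lambda c,n:np.load(f"{c}_{n}.npy")
P=L("top","panel")
f=P[(P[:,2]>12)&(P[:,2]<24)];k=P[(P[:,2]>40)&(P[:,2]<50)]
print("panel rect",cv2.minAreaRect(f[:,:2].astype(np.float32)),"face z",np.median(f[:,2]),"knob rect",cv2.minAreaRect(k[:,:2].astype(np.float32)),np.median(k[:,2]))
def planes(P,nm,n=3,tol=2):
    rng=np.random.default_rng(0)
    for i in range(n):
        if len(P)<60:return
        best=None
        for _ in range(600):
            a,b,c=P[rng.choice(len(P),3,False)];v=np.cross(b-a,c-a);l=np.linalg.norm(v)
            if l<100:continue
            m=abs((P-a)@(v/l))<tol
            if best is None or m.sum()>best.sum():best=m
        Q=P[best];c=Q.mean(0);v=np.linalg.svd(Q-c,full_matrices=False)[2][2];v*=np.sign(v[2])
        e=np.cross([0,0,1],v);e/=np.linalg.norm(e)+1e-9; s=(Q-c)@e;t=(Q-c)@np.cross(v,e)
        print(nm,"n",len(Q),"c",np.round(c,1),"normal",np.round(v,3),"tilt",round(np.degrees(np.arccos(v[2])),1),"yaw(n)",round(np.degrees(np.arctan2(v[1],v[0])),1),
          "along",np.round(np.percentile(s,[1,99]),1),"mid",np.round((c+e*np.percentile(s,[1,99]).mean())[:2],1),"up",np.round(np.percentile(t,[1,99]),1))
        P=P[~best]
for c in("top","side"):
    R_=L(c,"rest");planes(R_[R_[:,2]>20],c+" rest")
    S=L(c,"stand");planes(S[S[:,2]>85],c+" stand",3,1.5)
    F=S[(S[:,2]>3)&(S[:,2]<20)];print("foot",cv2.minEnclosingCircle(F[:,:2].astype(np.float32)),np.median(F[:,2]))
E
python3 fit.py
python3 -c "
import cv2
t=cv2.imread('pics/top0.png')
a=cv2.resize(t[260:340,120:230],None,fx=3.6,fy=3.6,interpolation=2);b=cv2.resize(t[200:280,385:495],None,fx=3.6,fy=3.6,interpolation=2)
s=cv2.imread('pics/side0.png')
c=cv2.resize(s[280:390,325:435],(396,288),interpolation=2);d=cv2.resize(s[140:200,325:408],(396,288),interpolation=2)
cv2.imwrite('pics/crop.png',cv2.vconcat([cv2.hconcat([a,b]),cv2.hconcat([c,d])]))"
```

```text
panel rect ((577.02294921875, 58.606170654296875), (109.97820281982422, 139.1267852783203), 12.50352668762207) face z 19.234363742193036 knob rect ((606.0199584960938, 64.56587219238281), (31.578046798706055, 31.897937774658203), 11.299654960632324) 45.901941771134915
top rest n 857 c [ 520.8 -252.6   67.2] normal [-0.162 -0.684  0.711] tilt 44.7 yaw(n) -103.3 along [-53.3  54.7] mid [ 521.5 -252.7] up [-32.8  31. ]
top rest n 403 c [ 513.  -282.8   55.3] normal [0.159 0.697 0.699] tilt 45.6 yaw(n) 77.1 along [-55.2  52.5] mid [ 514.3 -283.1] up [-11.4  11.6]
top rest n 110 c [ 522.8 -253.6   75.2] normal [-0.079 -0.368  0.927] tilt 22.1 yaw(n) -102.2 along [-54.5  50.1] mid [ 520.6 -253.1] up [-46.5  28.3]
top stand n 299 c [442.  307.1 130. ] normal [0.929 0.122 0.349] tilt 69.5 yaw(n) 7.5 along [-23.9  24.8] mid [441.9 307.5] up [-33.   31.1]
top stand n 176 c [464.5 310.8 105.3] normal [-0.308 -0.011  0.951] tilt 18.0 yaw(n) -177.9 along [-25.3  25.4] mid [464.5 310.7] up [-12.8  18.6]
top stand n 109 c [455.7 310.2 133.8] normal [0.588 0.1   0.803] tilt 36.6 yaw(n) 9.7 along [-2
[... 394 characters left out ...]
 [ 524.2 -241.1] up [-47.8  23.3]
side rest n 116 c [ 511.9 -276.5   51.4] normal [0.115 0.496 0.861] tilt 30.6 yaw(n) 77.0 along [-55.9  48.3] mid [ 515.6 -277.3] up [-47.9  16. ]
side stand n 427 c [444.1 310.9 127.5] normal [0.926 0.137 0.352] tilt 69.4 yaw(n) 8.4 along [-25.7  23. ] mid [444.3 309.5] up [-31.7  30.5]
side stand n 206 c [466.2 314.8 103.3] normal [-0.387 -0.049  0.921] tilt 23.0 yaw(n) -172.7 along [-22.   27.4] mid [466.5 312.1] up [-16.3  17.7]
side stand n 121 c [451.1 333.6 115.4] normal [-0.138  0.99   0.015] tilt 89.1 yaw(n) 97.9 along [-28.9  23.9] mid [453.5 333.9] up [-23.7  38.9]
foot ((459.2882385253906, 310.9715881347656), 55.470184326171875) 10.74461981509974
```

View pics/crop.png

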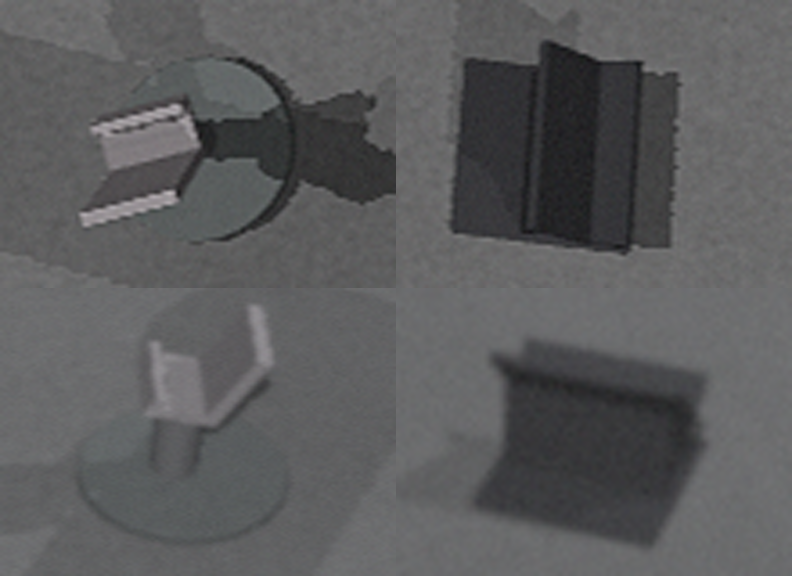

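```bash
python3 - <<'E'
from h import *
to(606,64.6,130,102); print(bot.observe())
E
```

```text
shift [-11.109  -6.986   1.853] ty_yaw 71.8 j6 -0.06 roll(deg,units) -30.2 -7.55
{'time_s': 1.5, 'joints': array([ 1.19630759e+00,  9.10924851e-02,  1.23068426e+00, -1.09263861e-06,
        1.81981311e+00, -5.67011396e-02]), 'qd': array([-0.00079735,  0.00088119, -0.00088874,  0.00094868,  0.00114404,
        0.00145089]), 'joint_torque': array([ 9.65414292e-04, -4.46186399e+01, -4.06502688e+01,  6.96541811e-02,
        1.96138560e-02, -2.85843055e-05]), 'tool_pos': array([187.48700358, 569.96899761, 222.6446139 ]), 'tool_rot': array([1.58226168e-01, 9.87402896e-01, 1.25294639e-06, 8.16409570e-07]), 'force': array([ 0.50368921,  0.31331683, -0.12165115]), 'ft_torque': array([-0.00972557, -0.01806065, -0.00350551]), 'finger_force': 0.0, 'grip_width': 87.92961022294469}
```

```bash
python3 -m creep '[1,-0.75,-0.45,0,0, 1,-0.75,-0.45,0,0, 1,-0.75,-0.45,0,0, 1,-0.75,-0.45,0,0, 1,-0.75,-0.45,0,0, 1,-0.75,-0.45,0,0, 1,-0.75,-0.5,0.2,0, 1,-0.75,-0.5,0.2,0, 1,-0.75,-0.5,0.2,0, 1,-0.75,-0.5,0.2,0, 1,-0.75,-0.5,0.2,0, 1,-0.75,-0.5,0.2,0, 1,-0.7,-0.5,0.2,0, 1,-0.7,-0.4,0.2,0, 1,-0.7,-0.3,0,0]' 30
python3 -m creep '[1,0,0,0,-0.95, 1,0,0,0,-0.95, 1,0,0,0,-0.95, 1,0,0,0,-0.95, 1,0,0,0,-0.95, 1,0,0,0,-0.95, 1,0,0,0,-0.95, 1,0,0,0,-0.9, 1,0,0,0,0]'
python3 - <<'E'
from h import *
to(606,64.6,22,102)
E
```

```text
time_s: 3.38
tool_pos: [607.2, 67.4, 141.5]
tool_rot: [0.159, 0.987, -0.0, -0.001]
force: [0.2, 0.8, -0.2]
grip_width: 88.1
finger_force: 0.0
time_s: 4.5
tool_pos: [606.9, 68.8, 142.6]
tool_rot: [-0.104, 0.995, -0.0, -0.0]
force: [-0.5, 0.8, 0.4]
grip_width: 87.6
finger_force: 0.0
shift [ 0.035 -0.079  2.413] ty_yaw 102.0 j6 -1.72 roll(deg,units) -0.0 -0.01
```

```bash
python3 -m creep '[1,0.03,-0.08,0.4,0, 1,0,0,0.6,0, 1,0,0,0.6,0, 1,0,0,0.4,0, 1,0,0,0.25,0, 1,0,0,0.14,0, 1,0,0,0,0, -1,0,0,0,0, -1,0,0,0,0, -1,0,0,0,0, -1,0,0,0,0, -1,0,0,0,0, -1,0,0,0,0, -1,0,0,0,0, -1,0,0,0,0]' 40
```

```text
time_s: 6.38
tool_pos: [606.3, 64.4, 23.1]
tool_rot: [-0.104, 0.995, -0.0, -0.0]
force: [-0.5, -1.2, -0.7]
grip_width: 31.9
finger_force: 39.9
```

```bash
python3 -m creep '[-1,0,0,-0.1,0, -1,0,0,-0.2,0, -1,0,0,-0.4,0, -1,0,0,-0.5,0, -1,0,0,-0.5,0, -1,0,0,-0.5,0, -1,0,0,-0.4,0, -1,0,0,-0.25,0, -1,0,0,0,0]' 50
python3 -m creep '[-1,0,0,0,0.3, -1,0,0,0,0.7, -1,0,0,0,1, -1,0,0,0,1, -1,0,0,0,1, -1,0,0,0,1, -1,0,0,0,1, -1,0,0,0,1, -1,0,0,0,1, -1,0,0,0,1, -1,0,0,0,1, -1,0,0,0,1, -1,0,0,0,1, -1,0,0,0,1, -1,0,0,0,1, -1,0,0,0,1]'
python3 -m creep '[-1,0,0,0,1, -1,0,0,0,1, -1,0,0,0,1, -1,0,0,0,1, -1,0,0,0,1, -1,0,0,0,1, -1,0,0,0,1, -1,0,0,0,1, -1,0,0,0,1, -1,0,0,0,1, -1,0,0,0,1, -1,0,0,0,1, -1,0,0,0,1, -1,0,0,0,0.5,-1,0,0,0,0.3,-1,0,0,0,0]'
python3 - <<'E'
from h import *
to(518.6,-264.5,140,-13.1)
f,d=imaging.grab_frame("side");cv2.imwrite("pics/side1.png",cv2.resize(f[100:340,180:500,::-1],(800,600)))
f,d=imaging.grab_frame("top")
for q in imaging.regions_of("top","panel")[:1]:
    P=cloud("top",q["pixels"],d);print(q["confidence"],np.round(np.percentile(P,[2,50,98],axis=0)))
E
```

```text
time_s: 7.5
tool_pos: [606.7, 64.6, 166.9]
tool_rot: [-0.104, 0.995, -0.0, 0.001]
force: [-0.7, -0.3, -5.5]
grip_width: 31.7
finger_force: 49.9
time_s: 9.5
tool_pos: [605.7, 64.5, 163.9]
tool_rot: [0.408, 0.913, -0.001, -0.001]
force: [-0.4, -0.1, -3.4]
grip_width: 31.8
finger_force: 49.9
time_s: 11.5
tool_pos: [606.1, 64.6, 165.3]
tool_rot: [0.784, 0.621, -0.0, -0.0]
force: [-0.7, 0.2, -5.0]
grip_width: 32.2
finger_force: 49.9
shift [-6.807 -0.201  0.508] ty_yaw -13.2 j6 0.28 roll(deg,units) -0.1 -0.02
0.94 [[547.  38.   5.]
 [581. 134. 161.]
 [638. 160. 166.]]
```

View pics/side1.png

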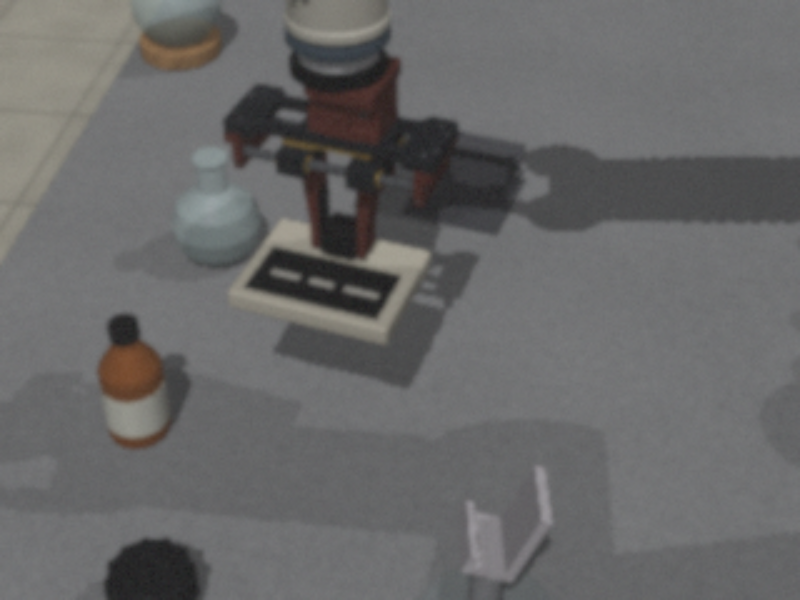

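```bash
python3 -m creep '[-1,-0.2,0,0,0, -1,-0.5,0,0,0, -1,-0.7,0,0,0, -1,-0.8,-0.05,0,0, -1,-0.8,-0.05,0,0, -1,-0.8,-0.05,0,0, -1,-0.8,-0.05,0,0, -1,-0.8,0,0,0, -1,-0.7,0,0,0, -1,-0.45,0,0,0, -1,-0.25,0,0,0, -1,0,0,0.2,0, -1,0,0,0.2,0, -1,0,0,0.1,0, -1,0,0,0,0]'
python3 - <<'E'
from h import *
to(518.6,-264.5,110.4,-13.1)
E
```

```text
time_s: 13.52
tool_pos: [518.7, -263.3, 139.7]
tool_rot: [0.783, 0.621, -0.0, -0.001]
force: [0.0, -0.0, -4.9]
grip_width: 31.7
finger_force: 49.9
shift [-0.025  0.004  0.586] ty_yaw -13.1 j6 -0.30 roll(deg,units) -0.0 -0.01
```

```bash
python3 -m creep '[-1,-0.02,0,0.2,0, -1,0,0,0.2,0, -1,0,0,0.12,0, -1,0,0,0.06,0, -1,0,0,0,0, -1,0,0,0,0]'
python3 -m creep '[-1,0,0,0,0, -1,-0.06,0,0.057,0, -1,-0.06,0,0.057,0, -1,-0.052,0,0.065,0, -1,-0.052,0,0.065,0, -1,0,0,0,0]' 15
```

```text
time_s: 14.28
tool_pos: [518.8, -265.2, 112.1]
tool_rot: [0.784, 0.621, 0.0, 0.0]
force: [-0.0, 0.3, -5.1]
grip_width: 31.9
finger_force: 49.9
time_s: 15.02
tool_pos: [516.2, -276.8, 99.5]
tool_rot: [0.784, 0.621, -0.0, 0.001]
force: [0.4, -1.6, -1.1]
grip_width: 31.6
finger_force: 15.0
```

```bash
cat > ori.py <<'E'
from h import *
import sys
for c in("top","side"):
    f,d=imaging.grab_frame(c)
    if len(sys.argv)>1: cv2.imwrite(f"pics/{sys.argv[1]}_{c}.png",cv2.resize(f[110:290,320:560,::-1] if c=="top" else f[60:240,250:490,::-1],(400,300)))
    for q in imaging.regions_of(c,"panel")[:1]:
        P=cloud(c,q["pixels"],d)
        rng=np.random.default_rng(0);best=None
        for _ in range(400):
            a,b,e=P[rng.choice(len(P),3,False)];v=np.cross(b-a,e-a);l=np.linalg.norm(v)
            if l<300:continue
            m=abs((P-a)@(v/l))<2
            if best is None or m.sum()>best.sum():best=m
        Q=P[best];ce=Q.mean(0);v=np.linalg.svd(Q-ce,full_matrices=False)[2][2]
        v*=np.sign(v@np.array([0,0,1e-3])) if abs(v[2])>.05 else 1
        print(c,round(q["confidence"],2),len(P),best.sum(),"c",np.round(ce),"n",np.round(v,2),"tilt",round(np.degrees(np.arccos(v[2])),1),"yaw",round(np.degrees(np.arctan2(v[1],v[0])),1))
        hv=np.cross([0,0,1],v);hv/=np.linalg.norm(hv);w=np.cross(v,hv)
        s=(Q-ce)@hv;t=(Q-ce)@w
        print("  horiz",np.round(np.percentile(s,[1,99])),"mid",np.round((ce+hv*np.percentile(s,[1,99]).mean()),1),"hi",np.round(ce+w*np.percentile(t,99)),"lo",np.round(ce+w*np.percentile(t,1)))
if len(sys.argv)>1:
    n=sys.argv[1];cv2.imwrite(f"pics/{n}.png",cv2.hconcat([cv2.imread(f"pics/{n}_top.png"),cv2.imread(f"pics/{n}_side.png")]))
E
python3 ori.py p2
```

```text
top 0.9 2812 1964 c [ 523. -228.  108.] n [-0.06 -0.25  0.97] tilt 14.8 yaw -103.9
  horiz [-66.  70.] mid [ 525.4 -228.9  107.8] hi [ 533. -192.  118.] lo [ 513. -271.   96.]
side 0.65 987 554 c [ 525. -229.  106.] n [-0.06 -0.24  0.97] tilt 14.5 yaw -104.4
  horiz [-66.  68.] mid [ 526.4 -228.9  106.1] hi [ 535. -189.  117.] lo [ 512. -281.   92.]
```

View pics/p2.png

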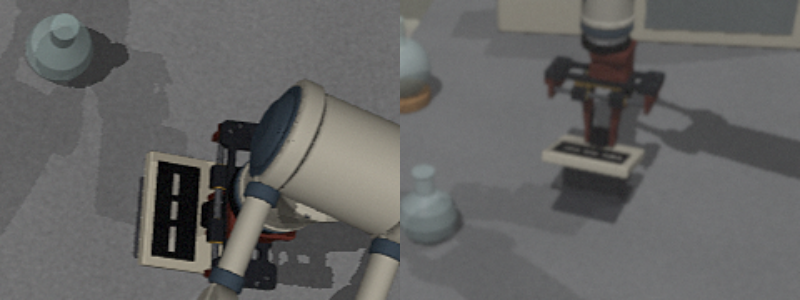

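```bash
python3 -m creep '[-1,-0.041,0,0.08,0, -1,-0.041,0,0.08,0, -1,-0.029,0,0.08,0, -1,-0.029,0,0.08,0, -1,-0.016,0,0.084,0, -1,-0.016,0,0.084,0, -1,0,0,0,0, -1,0,0,0,0]'
python3 ori.py; python3 - <<'E'
from h import *
to(516.5-.227*10.6-.227*1.4,-273.7-.974*12,72+1.4)
E
```

```text
time_s: 16.23
tool_pos: [515.1, -284.1, 77.2]
tool_rot: [0.784, 0.621, 0.001, 0.001]
force: [1.4, 2.1, 10.5]
grip_width: 31.9
finger_force: 15.7
top 0.55 2593 1770 c [ 521. -238.  107.] n [-0.15 -0.61  0.78] tilt 38.5 yaw -103.7
  horiz [-65.  71.] mid [ 523.7 -238.3  106.6] hi [ 529. -204.  134.] lo [ 511. -280.   72.]
side 0.61 643 215 c [ 534. -200.  123.] n [0.19 0.77 0.61] tilt 52.7 yaw 76.4
  horiz [-69.  67.] mid [ 535.3 -200.3  123.5] hi [ 533. -205.  131.] lo [ 535. -195.  117.]
shift [-0.03  -0.02   0.074] ty_yaw -13.2 j6 -0.33
```

```bash
python3 -m creep '[-1,-0.02,0,0.03,0, -1,-0.02,0,0.03,0, -1,-0.01,0,0.02,0, -1,0,0,0,0, -1,0,0,0,0]' 8
python3 ori.py
```

```text
time_s: 17.05
tool_pos: [514.1, -285.7, 71.5]
tool_rot: [0.783, 0.621, 0.001, -0.0]
force: [1.6, 3.3, 5.9]
grip_width: 31.8
finger_force: 8.0
top 0.72 2412 1660 c [ 520. -241.  105.] n [-0.16 -0.68  0.72] tilt 44.3 yaw -103.2
  horiz [-66.  70.] mid [ 522.5 -241.   105.2] hi [ 528. -209.  137.] lo [ 511. -280.   65.]
side 0.82 619 256 c [ 519. -211.  106.] n [-0.16 -0.69  0.71] tilt 45.0 yaw -103.0
  horiz [-57.  73.] mid [ 527.4 -212.6  106.2] hi [ 524. -193.  125.] lo [ 508. -261.   55.]
```

```bash
python3 -m creep '[-0.2,0,0,0,0, -0.15,0,0,0,0, 0,0,0,0,0, 0.3,0,0,0,0, 0.3,0,0,0,0, 0.3,0,0,0,0]'
python3 ori.py
```

```text
time_s: 18.0
tool_pos: [513.5, -286.8, 71.0]
tool_rot: [0.784, 0.621, 0.0, -0.0]
force: [-1.3, 0.4, 0.4]
grip_width: 57.0
finger_force: 0.0
top 0.56 2463 1656 c [ 521. -241.  105.] n [-0.16 -0.68  0.72] tilt 44.0 yaw -103.4
  horiz [-66.  70.] mid [ 522.5 -241.   104.8] hi [ 528. -209.  136.] lo [ 511. -282.   64.]
side 0.65 622 245 c [ 526. -210.  108.] n [-0.16 -0.7   0.7 ] tilt 45.6 yaw -103.0
  horiz [-63.  74.] mid [ 531.1 -211.3  108. ] hi [ 529. -193.  126.] lo [ 517. -248.   69.]
```

```bash
python3 -m creep '[0.6,0,0,-0.1,0, 0.6,0,0,-0.3,0, 0.6,0,0,-0.5,0, 0.6,0,0,-0.6,0, 1,0,0,-0.6,0, 1,0,0,-0.4,0, 1,0,0,-0.2,0, 1,0,0,0,0.5, 1,0,0,0,1, 1,0,0,0,1, 1,0,0,0,1, 1,0,0,0,1, 1,0,0,0,1, 1,0,0,0,1, 1,0,0,0,1, 1,0,0,0,1, 1,0,0,0,1, 1,0,0,0,1, 1,0,0,0,1]'
python3 -m creep '[1,0,0,0,1, 1,0,0,0,1, 1,0,0,0,1, 1,0,0,0,1, 1,0,0,0,1, 1,0,0,0,1, 1,0,0,0,1, 1,0,0,0,1, 1,0,0,0,1, 1,0,0,0,1, 1,0,0,0,1, 1,0,0,0,0]'
python3 - <<'E'
from h import *
to(527.4,-220.2,104,-103.1)
E
python3 ori.py p3
```

```text
time_s: 20.58
tool_pos: [513.1, -286.5, 204.1]
tool_rot: [0.965, 0.264, -0.001, -0.001]
force: [0.6, -0.4, -0.2]
grip_width: 87.8
finger_force: 0.0
time_s: 22.08
tool_pos: [513.1, -286.6, 204.4]
tool_rot: [0.993, -0.115, -0.001, -0.001]
force: [0.8, 0.1, -0.1]
grip_width: 87.9
finger_force: 0.0
shift [-0.021 -1.356  2.009] ty_yaw -103.2 j6 1.23 roll(deg,units) -0.1 -0.03
top 0.77 2199 1516 c [ 515. -236.  107.] n [-0.17 -0.67  0.72] tilt 43.8 yaw -103.8
  horiz [-59.  75.] mid [ 522.4 -238.1  107.4] hi [ 522. -207.  137.] lo [ 503. -282.   63.]
side 0.75 641 256 c [ 525. -211.  106.] n [-0.16 -0.69  0.71] tilt 44.9 yaw -103.4
  horiz [-62.  72.] mid [ 529.8 -212.4  106.5] hi [ 529. -194.  124.] lo [ 514. -257.   59.]
```

View pics/p3.png

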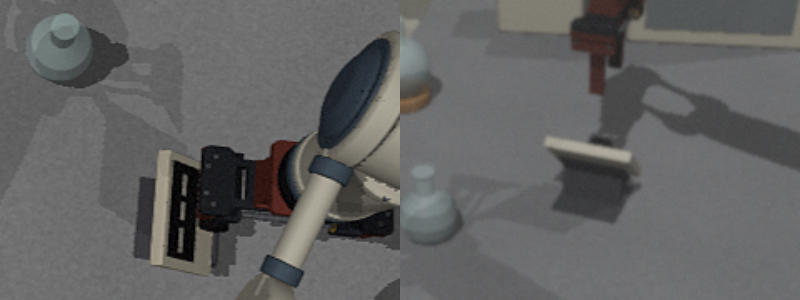

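```bash
python3 -m creep '[1,0,-0.3,0,0, 1,-0.02,-0.4,0,0, 1,0,-0.36,0,0, 1,0,-0.2,0,0, 1,0,-0.1,0.1,0, 1,0,0,0.4,0, 1,0,0,0.5,0, 1,0,0,0.5,0, 1,0,0,0.3,0, 1,0,0,0.15,0, 1,0,0,0.05,0, 1,0,0,0,0]'
python3 - <<'E'
from h import *
to(527.4,-220.2,104,-103.1)
E
```

```text
time_s: 23.78
tool_pos: [528.4, -220.6, 106.8]
tool_rot: [0.993, -0.115, 0.001, 0.0]
force: [-0.6, -0.0, -0.2]
grip_width: 87.9
finger_force: 0.0
shift [-0.021 -0.003  0.055] ty_yaw -103.2 j6 1.35 roll(deg,units) -0.1 -0.03
```

```bash
python3 -m creep '[0.6,0,0,0,0, 0.3,0,0,0,0, 0.11,0,0,0,0, 0.11,0,0,0,0, 0.11,0,0,0,0, 0.06,0,0.07,-0.08,0, 0,0,0.07,-0.08,0, -0.05,0,0.07,-0.08,0, -0.11,0,0.07,-0.08,0, -0.11,0,0,0,0]' 8
python3 ori.py p4
```

```text
time_s: 25.02
tool_pos: [525.6, -233.4, 123.8]
tool_rot: [0.993, -0.115, 0.001, -0.001]
force: [0.9, 6.1, 4.2]
grip_width: 39.3
finger_force: 2.9
top 0.8 271 191 c [ 510. -217.  146.] n [0.13 0.57 0.81] tilt 36.1 yaw 76.9
  horiz [-85.  50.] mid [ 527.3 -221.   146.2] hi [ 508. -224.  151.] lo [ 511. -211.  141.]
side 0.7 1039 619 c [ 521. -235.  104.] n [-0.19 -0.81  0.55] tilt 56.8 yaw -103.4
  horiz [-64.  73.] mid [ 526.  -236.4  103.7] hi [ 527. -211.  141.] lo [ 514. -266.   56.]
```

View pics/p4.png

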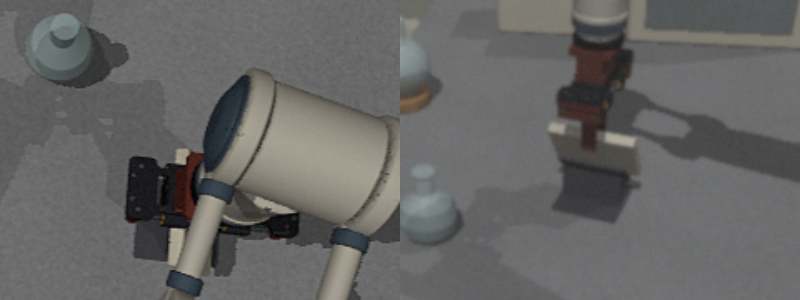

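```bash
python3 -m creep '[-0.15,0,0.1,-0.05,0, -0.2,0,0.1,-0.05,0, -0.25,0,0.1,-0.05,0, -0.3,0,0.1,-0.04,0, -0.33,0,0.1,-0.01,0, -0.37,0,0.1,-0.01,0, -0.41,0,0.1,-0.01,0, -0.45,0,0.1,0,0, -0.45,0,0.03,0,0, -0.45,0,0,0,0, -1,0,0,0,0, -1,0,0,0,0, -1,0,0,0,0, -1,0,0,0,0]' 10
python3 ori.py
```

```text
time_s: 26.98
tool_pos: [515.5, -274.1, 133.0]
tool_rot: [0.993, -0.115, -0.0, -0.0]
force: [0.4, 1.8, 0.6]
grip_width: 18.4
finger_force: 10.0
top 0.9 784 597 c [ 500. -261.  116.] n [-0.23 -0.97 -0.01] tilt 90.6 yaw -103.3
  horiz [-51.  85.] mid [ 516.2 -264.8  115.8] hi [ 500. -261.  166.] lo [ 500. -260.   59.]
side 0.95 1684 968 c [ 515. -264.  113.] n [-0.22 -0.97 -0.01] tilt 90.5 yaw -102.9
  horiz [-64.  71.] mid [ 518.1 -265.   113.4] hi [ 515. -265.  164.] lo [ 515. -264.   63.]
```

```bash
python3 -m creep '[-1,0,0,0,0, -1,0,0,0,0, -1,0,0,-0.05,0, -1,0,0,-0.15,0, -1,0,0,-0.3,0, -1,0,0,-0.4,0, -1,0,0,-0.5,0, -1,0,0,-0.5,0, -1,0,0,-0.4,0, -1,0,0,-0.2,0, -1,0,0,-0.1,0, -1,0,0,0,-0.4, -1,0,0,0,-0.8, -1,0,0,0,-1, -1,0,0,0,-1, -1,0,0,0,-1, -1,0,0,0,-1, -1,0,0,0,-1]' 45
python3 -m creep '[-1,0,0,0,-1, -1,0,0,0,-1, -1,0,0,0,-1, -1,0,0,0,-1, -1,0,0,0,-1, -1,0,0,0,-1, -1,0,0,0,-1, -1,0,0,0,-1, -1,0,0,0,-1, -1,0,0,0,-1, -1,0,0,0,-1, -1,0,0,0,-1, -1,0,0,0,-1, -1,0,0,0,-1, -1,0,0,0,-1, -1,0,0,0,-1, -1,0,0,0,-1, -1,0,0,0,-1, -1,0,0,0,-1, -1,0,0,0,-1]'
python3 -m creep '[-1,0,0,0,-0.9, -1,0,0,0,-0.6, -1,0,0,0,-0.2, -1,0,0,0,0]'
python3 - <<'E'
from h import *
to(453.3+8.2,309.8+1.2,263,8)
E
```

```text
time_s: 29.42
tool_pos: [515.1, -274.2, 261.7]
tool_rot: [0.995, 0.103, -0.001, -0.001]
force: [-0.2, -0.2, -4.3]
grip_width: 17.7
finger_force: 45.0
time_s: 31.92
tool_pos: [515.1, -274.3, 261.7]
tool_rot: [0.696, 0.718, -0.0, -0.001]
force: [-0.3, -0.3, -4.6]
grip_width: 17.6
finger_force: 45.0
time_s: 32.42
tool_pos: [515.3, -274.3, 262.4]
tool_rot: [0.654, 0.757, -0.0, -0.001]
force: [0.2, 0.7, -4.6]
grip_width: 17.4
finger_force: 45.0
shift [ 1.1738e+01  6.4400e-01 -4.0000e-03] ty_yaw 8.4 j6 -0.69 roll(deg,units) 0.4 0.10
```

```bash
python3 -m creep '[-1,0.2,0,0,0, -1,0.4,0.05,0,0, -1,0.6,0.05,0,0, -1,0.8,0.05,0,0, -1,0.8,0.05,0,0, -1,0.8,0.05,0,0, -1,0.8,0.05,0,0, -1,0.8,0.05,0,0, -1,0.8,0.05,0,0, -1,0.8,0.05,0,0, -1,0.8,0.05,0,0, -1,0.8,0.05,0,0, -1,0.8,0.05,0,0, -1,0.8,0.04,0,0, -1,0.7,0,0,0, -1,0.5,0,0,0, -1,0.25,0,0,0, -1,0.09,0,0,0, -1,0,0,0,0, -1,0,0,0,0]'
cat > st.py <<'E'
from h import *
import sys
for c in("top","side"):
    f,d=imaging.grab_frame(c)
    cv2.imwrite(f"pics/{sys.argv[1]}_{c}.png",cv2.resize(f[220:380,90:290,::-1] if c=="top" else f[210:370,280:480,::-1],(400,320)))
    for n in("panel","stand"):
        for q in imaging.regions_of(c,n)[:1]:
            P=cloud(c,q["pixels"],d);np.save(f"s_{c}_{n}.npy",P)
            if n=="stand":P=P[P[:,2]>90]
            V=np.array([np.cos(np.radians(8)),np.sin(np.radians(8))]);W=np.array([-V[1],V[0]])
            Q=np.c_[P[:,:2]@V,P[:,:2]@W,P[:,2]]-np.array([np.array([453.3,309.8])@V,np.array([453.3,309.8])@W,100])
            rng=np.random.default_rng(0)
            for i in range(2):
                if len(Q)<60:break
                best=None
                for _ in range(400):
                    a,b,e=Q[rng.choice(len(Q),3,False)];v=np.cross(b-a,e-a);l=np.linalg.norm(v)
                    if l<100:continue
                    m=abs((Q-a)@(v/l))<1.5
                    if best is None or m.sum()>best.sum():best=m
                G=Q[best];ce=G.mean(0);v=np.linalg.svd(G-ce,full_matrices=False)[2][2];v*=np.sign(v[0])
                print(c,n,len(G),"c",np.round(ce,1),"n",np.round(v,3),"lat",np.round(np.percentile(G[:,1],[1,99]),1),"z",np.round(np.percentile(G[:,2],[1,99]),1))
                Q=Q[~best]
n=sys.argv[1];cv2.imwrite(f"pics/{n}.png",cv2.hconcat([cv2.imread(f"pics/{n}_top.png"),cv2.imread(f"pics/{n}_side.png")]))
to(453.3+8.2,309.8+1.2,263,8); print(bot.observe()["tool_pos"])
E
python3 st.py p5
```

```text
time_s: 34.92
tool_pos: [463.1, 300.3, 263.2]
tool_rot: [0.654, 0.757, 0.0, 0.0]
force: [0.1, 0.4, -3.7]
grip_width: 18.0
finger_force: 45.0
top panel 361 c [  7.  -46.3 194.6] n [ 0.038  0.002 -0.999] lat [-78.3  -1.4] z [192.8 196.2]
top panel 208 c [ -2.  -49.3 148.9] n [ 1.     0.016 -0.006] lat [-78.6  -7.2] z [ 91.4 196.1]
top stand 304 c [-11.4  -0.9  29.5] n [ 0.937 -0.002  0.35 ] lat [-25.1  23.8] z [-1.6 58.3]
top stand 77 c [-17.6  -3.   37.9] n [ 0.881 -0.033  0.472] lat [-25.6  24.4] z [-0.6 57.3]
side panel 493 c [  8.9  60.4 140.3] n [ 0.022  1.    -0.003] lat [58.9 62.1] z [ 87.6 192. ]
side panel 481 c [  8.5   9.9 192.6] n [ 0.008 -0.001 -1.   ] lat [-56.8  58.8] z [191.1 193.9]
side stand 293 c [-10.6   7.9  31.2] n [0.937 0.015 0.348] lat [-23.1  25.2] z [-3.1 56.1]
side stand 205 c [13.9  2.9  3.4] n [ 0.322  0.004 -0.947] lat [-25.1  25.2] z [-1.4  9.7]
shift [0.206 0.001 0.001] ty_yaw 8.4 j6 0.37 roll(deg,units) 0.4 0.09
[462.97336611 300.79425335 263.06260109]
```

View pics/p5.png

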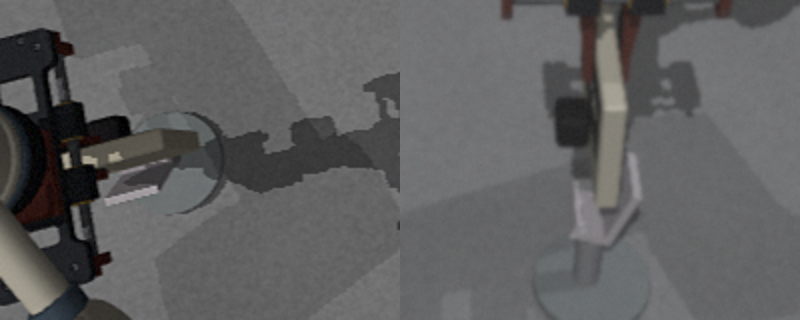

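```bash
python3 -m creep '[-1,0.1,0,0,0.1, -1,0.09,0.01,0,0, -1,0,0,0,0, -1,0,0,0.1,0, -1,0,0,0.25,0, -1,0,0,0.35,0, -1,0,0,0.3,0, -1,0,0,0.2,0, -1,0,0,0.05,0, -1,0,0,0,0, -1,0,0,0,0]' 45
python3 st.py p6; python3 -m creep '[-1,0,0,0.04,0, -1,0,0,0.04,0, -1,0,0,0.04,0, -1,0,0,0,0]'
```

```text
time_s: 36.6
tool_pos: [462.2, 310.7, 201.4]
tool_rot: [0.656, 0.755, 0.001, 0.0]
force: [-1.0, 1.1, -4.3]
grip_width: 17.6
finger_force: 45.0
top panel 257 c [  7.1 -36.  133.2] n [ 0.059  0.013 -0.998] lat [-67.1   7.6] z [131.4 135.1]
top panel 175 c [ -1.6 -39.5  84.8] n [ 1.     0.009 -0.005] lat [-67.9   1.1] z [ 27.5 131.1]
top stand 265 c [-12.1  -3.1  30.8] n [ 0.937 -0.01   0.348] lat [-25.   21.8] z [-1.1 58.5]
top stand 60 c [-23.   -8.4  46.7] n [ 0.922 -0.012  0.388] lat [-25.6  19.8] z [-2.5 57.7]
side panel 456 c [  9.1  21.9 130.8] n [ 0.026 -0.009 -1.   ] lat [-61.   70.4] z [129.1 132.4]
side panel 409 c [ 9.8 70.3 79.8] n [ 0.009  1.    -0.005] lat [68.7 71.5] z [ 26.1 127.7]
side stand 176 c [-15.8   5.7  45.4] n [0.942 0.006 0.336] lat [-23.3  25.2] z [22.2 56.6]
side stand 87 c [-2.3  8.8 37. ] n [0.595 0.018 0.804] lat [-23.7  24.9] z [12.4 54.3]
shift [ 0.009 -0.009 -1.245] ty_yaw 8.0 j6 0.39 roll(deg,units) -0.0 -0.00
[462.04629553 310.60552609 200.7363457 ]
time_s: 37.4
tool_pos: [461.9, 310.5, 194.2]
tool_rot: [0.656, 0.755, -0.0, -0.0]
force: [0.2, -0.0, -4.8]
grip_width: 17.9
finger_force: 45.0
```

```bash
python3 -m creep '[-1,0,0,0.04,0, -1,0,0,0.04,0, -1,0,0,0.04,0, -1,0,0,0,0]';python3 -m creep '[-1,0,0,0.03,0, -1,0,0,0.03,0, -1,0,0,0,0]'
```

```text
time_s: 37.9
tool_pos: [462.0, 310.6, 189.5]
tool_rot: [0.656, 0.755, 0.001, 0.0]
force: [-1.7, -1.1, 1.5]
grip_width: 17.6
finger_force: 45.0
time_s: 38.28
tool_pos: [462.0, 310.6, 189.3]
tool_rot: [0.656, 0.755, 0.002, 0.001]
force: [-4.9, -2.4, 11.9]
grip_width: 17.9
finger_force: 45.0
```

```bash
python3 - <<'E'
from h import *
f,d=imaging.grab_frame("side");cv2.imwrite("pics/s7.png",cv2.resize(f[260:360,330:430,::-1],(600,600),interpolation=cv2.INTER_CUBIC))
E
```

```text
(no output)
```

View pics/s7.png

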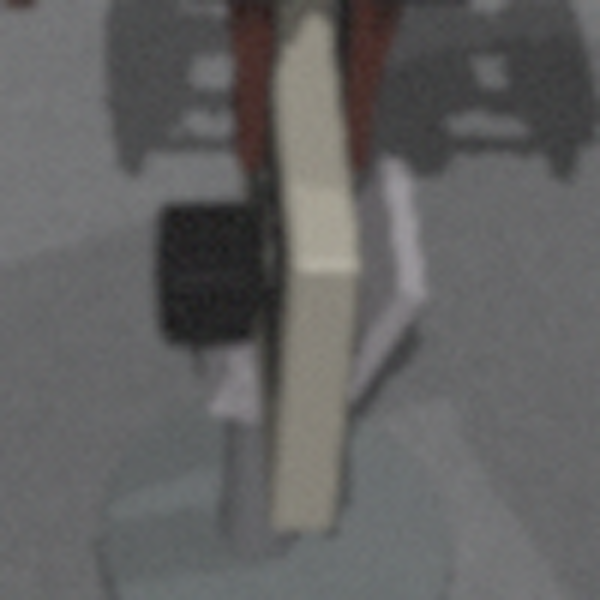

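```bash
python3 -m creep '[-1,0,0,-0.02,0, -0.5,0,0,0,0, -0.45,0,0,0,0, -0.42,0,-0.05,0,0, -0.4,0,-0.05,0,0, -0.38,0,-0.05,0.01,0, -0.36,0,-0.05,0.01,0, -0.34,0,-0.05,0.01,0, -0.32,0,-0.05,0.01,0, -0.32,0,0,0,0]' 10
python3 - <<'E'
from h import *
f,d=imaging.grab_frame("side");cv2.imwrite("pics/s8.png",cv2.resize(f[250:350,320:440,::-1],(600,500),interpolation=cv2.INTER_CUBIC))
E
```

```text
time_s: 39.58
tool_pos: [446.9, 308.5, 184.5]
tool_rot: [0.656, 0.755, -0.0, -0.0]
force: [-1.5, -0.2, -0.2]
grip_width: 29.8
finger_force: 0.5
```

View pics/s8.png

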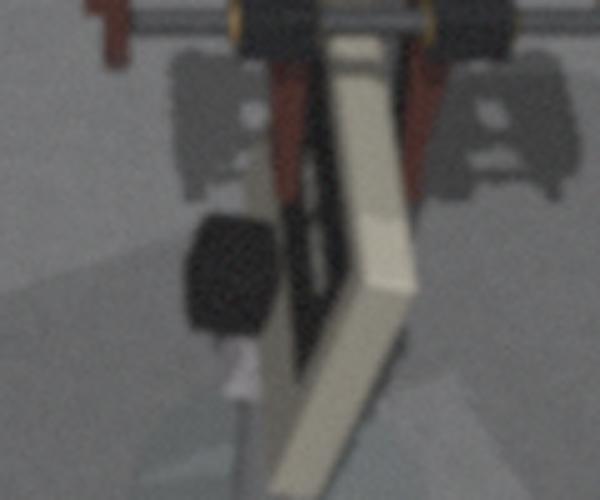

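```bash
python3 -m creep '[-0.3,0,-0.05,0,0, -0.3,0,-0.05,0,0, -0.3,0,-0.05,0,0, -0.28,0,-0.05,0,0, -0.25,0,-0.05,0,0, -0.25,0,-0.05,0,0, -0.25,0,-0.03,0,0, -0.2,0,0,0,0, -0.2,0,0,0,0]'
python3 st.py p9
```

```text
time_s: 40.75
tool_pos: [430.9, 306.2, 184.6]
tool_rot: [0.656, 0.755, 0.0, 0.0]
force: [-1.0, 0.7, 0.1]
grip_width: 35.0
finger_force: 0.3
top panel 767 c [ -6.4 -34.3  68.3] n [ 0.909 -0.013  0.417] lat [-67.7  16.6] z [ 14.4 109.9]
top panel 232 c [-33.8 -32.6 106.2] n [ 0.449  0.006 -0.893] lat [-68.4  10.9] z [102.2 109.8]
side stand 56 c [27.8 22.1 10.2] n [0.948 0.134 0.288] lat [ 2.7 69.2] z [ 0.2 19.3]
shift [ 0.011  0.621 -1.569] ty_yaw 8.0 j6 0.41 roll(deg,units) -0.0 -0.00
[430.83229747 306.16302871 184.56223317]
```

View pics/p9.png

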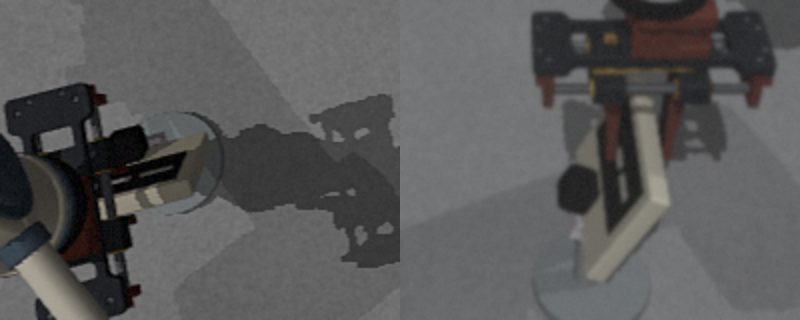

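```bash
python3 -m creep '[0,0,0,0,0, 0.4,0,0,0,0, 0.8,0,0,0,0, 1,0,0,0,0, 1,0,0,-0.2,0, 1,0,0,-0.4,0, 1,0,0,-0.5,0, 1,0,0,-0.5,0, 1,0,0,-0.4,0, 1,0,0,0,0]'
python3 st.py p10; python3 ori.py
python3 - <<'E'
import cv2
cv2.imwrite('pics/p10z.png',cv2.resize(cv2.imread('pics/p10.png'),(800,320)))
E
```

```text
time_s: 42.3
tool_pos: [431.3, 306.5, 287.1]
tool_rot: [0.656, 0.755, 0.002, 0.001]
force: [0.4, -0.7, 0.6]
grip_width: 88.0
finger_force: 0.0
top panel 1350 c [-5.9 -4.6 67.5] n [ 0.911 -0.003  0.413] lat [-67.1  66.1] z [ 15.3 109.8]
top panel 422 c [-33.6  -8.1 106.1] n [ 0.457 -0.002 -0.889] lat [-66.8  60.7] z [101.3 110. ]
side panel 1930 c [-3.9 10.3 66.1] n [0.909 0.003 0.416] lat [-64.3  70.1] z [ 13.1 107.5]
side panel 441 c [-31.5   8.3 104.2] n [ 0.439  0.    -0.898] lat [-64.4  69.7] z [ 99.7 107.9]
side stand 55 c [27.9 19.6 10.5] n [0.958 0.131 0.256] lat [ 1.  67.2] z [ 1.4 19.4]
shift [0.013 0.627 0.407] ty_yaw 8.0 j6 0.41 roll(deg,units) -0.0 -0.00
[430.55940217 306.03911298 283.4089897 ]
top 0.61 2435 1447 c [448. 303. 169.] n [0.9  0.12 0.42] tilt 65.5 yaw 7.8
  horiz [-62.  71.] mid [446.9 307.7 168.8] hi [429. 301. 211.] lo [472. 307. 115.]
side 0.87 3408 2056 c [448. 320. 166.] n [0.9  0.13 0.42] tilt 65.4 yaw 8.1
  horiz [-76.  60.] mid [449.1 311.7 166.2] hi [429. 317. 208.] lo [472. 323. 112.]
```

View pics/p10z.png

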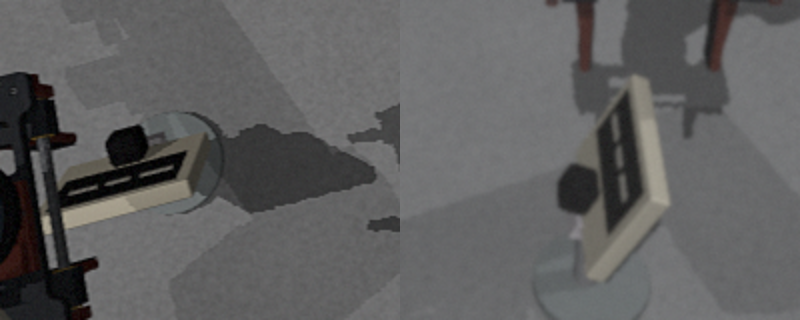

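```bash
python3 -m creep '[-1,0,0.3,-0.1,0, -1,0,0.5,0,0, -1,0,0.5,0,0, -1,0,0.4,0,0, -1,0,0.2,0,0.5, -1,0,0,0,1, -1,0,0,0,1, -1,0,0,0,1, -1,0,0,0,1, -1,0,0,0,1, -1,0,0,0,1, -1,0,0,0,1, -1,0,0,0,1, -1,0,0,0,1, -1,0,0,0,1, -1,0,0,0,1, -1,0,0,0,1, -1,0,0,0,1]' 10
python3 -m creep '[-1,0,0,0,1, -1,0,0,0,1, -1,0,0,0,1, -1,0,0,0,1, -1,0,0,0,1, -1,0,0,0,1, -1,0,0,0,1, -1,0,0,0,1, -1,0,0,0,1, -1,0,0,0,0, -1,0,0,0,0]' 10
python3 - <<'E'
from h import *
V=np.array([.9903,.1392]);p=np.array([453.3,309.8])+68*V
to(*p,120,8-90)
E
```

```text
time_s: 45.05
tool_pos: [524.6, 319.4, 289.7]
tool_rot: [0.928, 0.373, 0.0, -0.0]
force: [-0.0, -0.9, 0.3]
grip_width: 0.6
finger_force: 0.0
time_s: 46.42
tool_pos: [524.7, 319.4, 289.6]
tool_rot: [0.998, 0.07, 0.0, -0.0]
force: [0.2, -0.2, -0.4]
grip_width: 0.4
finger_force: 0.0
shift [-0.082 -0.008  3.393] ty_yaw -82.0 j6 1.92 roll(deg,units) 0.0 0.01
```

```bash
python3 -m creep '[-1,0,0,0.3,0, -1,0,0,0.6,0, -1,0,0,0.7,0, -1,0,0,0.7,0, -1,0,0,0.6,0, -1,0,0,0.4,0, -1,0,0,0.1,0, -1,-0.1,0,0,0, -1,-0.1,0,0,0, -1,-0.06,0,0,0, -1,-0.04,0,0,0, -1,0,0,0,0]' 10
python3 -m creep '[-1,-0.03,0,0,0, -1,-0.03,0,0,0, -1,0,0,0,0]'
python3 ori.py
```

```text
time_s: 47.92
tool_pos: [510.0, 317.3, 119.8]
tool_rot: [0.998, 0.07, 0.0, -0.0]
force: [-0.1, -0.6, 0.1]
grip_width: 0.3
finger_force: 0.0
time_s: 48.3
tool_pos: [507.3, 316.8, 119.5]
tool_rot: [0.998, 0.07, 0.0, -0.0]
force: [1.8, -0.0, -0.3]
grip_width: 0.4
finger_force: 1.0
top 0.72 2019 1163 c [447. 298. 171.] n [0.9  0.12 0.42] tilt 65.3 yaw 7.8
  horiz [-57.  79.] mid [445.8 309.3 170.8] hi [429. 296. 211.] lo [473. 302. 114.]
side 0.93 2927 1977 c [447. 322. 168.] n [0.9  0.13 0.42] tilt 65.3 yaw 8.2
  horiz [-78.  58.] mid [448.  311.8 168.5] hi [429. 319. 208.] lo [472. 325. 113.]
```

```bash
python3 -m creep '[-1,-0.02,0,0,0, -1,-0.02,0,0,0, -1,-0.02,0,0,0, -1,-0.02,0,0,0, -1,0,0,0,0]'
python3 ori.py
```

```text
time_s: 49.12
tool_pos: [504.9, 316.2, 119.1]
tool_rot: [0.998, 0.069, 0.002, 0.0]
force: [10.0, 1.4, -5.2]
grip_width: 0.5
finger_force: 5.0
top 0.69 1842 1037 c [446. 298. 174.] n [0.92 0.13 0.38] tilt 67.7 yaw 7.8
  horiz [-57.  79.] mid [444.5 308.9 174.5] hi [430. 295. 214.] lo [469. 301. 117.]
side 0.56 2702 1802 c [446. 324. 171.] n [0.92 0.13 0.38] tilt 67.8 yaw 8.3
  horiz [-76.  56.] mid [447.1 313.7 170.8] hi [430. 321. 210.] lo [468. 327. 116.]
```

```bash
python3 -m creep '[-1,-0.02,0,0,0, -1,-0.02,0,0,0, -1,-0.02,0,0,0, -1,0,0,0,0]'
python3 ori.py
```

```text
time_s: 49.82
tool_pos: [503.0, 315.8, 119.4]
tool_rot: [0.998, 0.069, 0.003, -0.0]
force: [13.6, 1.8, -6.8]
grip_width: 0.5
finger_force: 7.1
top 0.85 1858 969 c [446. 298. 176.] n [0.93 0.13 0.35] tilt 69.7 yaw 7.8
  horiz [-57.  79.] mid [444.3 309.1 176.3] hi [431. 296. 216.] lo [468. 301. 117.]
side 0.84 2735 1732 c [445. 323. 173.] n [0.93 0.13 0.35] tilt 69.8 yaw 8.2
  horiz [-78.  57.] mid [447.  312.2 172.9] hi [431. 320. 213.] lo [467. 326. 114.]
```

```bash
python3 -m creep '[-1,0,0,0.03,0, -1,0,0,0.03,0, -1,0,0,0.03,0, -1,0,0,0.03,0, -1,0,0,0,0]'
python3 ori.py
```

```text
time_s: 50.65
tool_pos: [504.0, 316.1, 117.2]
tool_rot: [0.998, 0.069, 0.005, -0.001]
force: [10.8, 0.0, 6.6]
grip_width: 0.3
finger_force: 5.5
top 0.91 1642 828 c [449. 296. 178.] n [0.94 0.13 0.31] tilt 72.1 yaw 7.8
  horiz [-55.  81.] mid [446.8 309.  177.6] hi [436. 294. 217.] lo [468. 299. 116.]
side 0.62 2538 1604 c [448. 324. 173.] n [0.94 0.14 0.31] tilt 72.1 yaw 8.3
  horiz [-78.  56.] mid [449.5 312.8 173.2] hi [435. 322. 214.] lo [467. 327. 113.]
```

```bash
python3 - <<'E'
from h import *
V=np.array([.9903,.1392]);W=np.array([-V[1],V[0]])
for c in("top","side"):
    P=np.load(f"{c}_stand.npy");d=P-np.array([453.3,309.8,100]);x=d[:,:2]@V;y=d[:,:2]@W;z=d[:,2]
    a=x*.9397+z*.342;b=-x*.342+z*.9397
    m=(b>-12)&(b<20)&(a>16)&(a<36);print(c,m.sum())
    for lo in range(16,36,2):
        k=m&(a>=lo)&(a<lo+2)
        if k.sum():print(lo,k.sum(),"b",np.round(np.percentile(b[k],[5,50,95]),1),"lat",np.round(np.percentile(y[k],[2,50,98]),0))
    k=m&(a>21)&(b>4);H=np.histogram(y[k],bins=np.arange(-28,30,4))[0];print("lip lat hist",H)
E
```

```text
top 202
16 26 b [-1.5  1.2  4.7] lat [-23.  -6.  20.]
18 25 b [-1.8  1.5  3.4] lat [-25.   4.  24.]
20 12 b [-1.8  1.8  3.3] lat [-25.  -7.  23.]
22 9 b [-1.6  8.4 11. ] lat [-25.   1.  21.]
24 27 b [ 3.7 10.9 12.5] lat [-25.  -4.  23.]
26 29 b [ 8.5 10.2 12.9] lat [-25.  -3.  22.]
28 68 b [-6.8  3.7 11.6] lat [-25.  -4.  21.]
30 6 b [-3.1  6.9 11.4] lat [-2. 13. 17.]
lip lat hist [5 8 6 8 7 9 8 7 8 9 8 8 7 1]
side 225
16 21 b [-5.3 -1.3  0.2] lat [-23.   4.  25.]
18 34 b [-6.7 -1.5 -0.2] lat [-23.   5.  24.]
20 7 b [-4.  -1.9 -0.3] lat [-8. 17. 25.]
22 7 b [-6.7 -2.1 -0.5] lat [21. 24. 25.]
24 12 b [-7.3  7.4  8.7] lat [-15.  20.  24.]
26 32 b [-7.3  7.8 10.2] lat [-16.  14.  25.]
28 27 b [-2.2  7.4 10. ] lat [-18.   7.  25.]
30 80 b [-7.1  1.1  9.5] lat [-20.   6.  24.]
32 5 b [ 0.1  4.9 10.2] lat [-1. 18. 25.]
lip lat hist [ 0  0  5  9  4  8  6  7 10  4  9  6 10  3]
```

```bash
python3 -m creep '[-1,0,0,-0.02,0, -1,-0.02,0,-0.01,0, -1,-0.02,0,0,0, -1,0,0,0,0]'
python3 ori.py
```

```text
time_s: 51.35
tool_pos: [503.1, 315.9, 118.9]
tool_rot: [0.998, 0.069, 0.007, -0.001]
force: [15.3, 0.7, 5.4]
grip_width: 0.2
finger_force: 7.7
top 0.68 1869 961 c [446. 298. 177.] n [0.93 0.13 0.35] tilt 69.8 yaw 7.9
  horiz [-57.  79.] mid [444.3 309.3 176.6] hi [431. 296. 216.] lo [468. 301. 116.]
side 0.71 2590 1688 c [445. 323. 174.] n [0.93 0.13 0.35] tilt 69.8 yaw 8.2
  horiz [-77.  56.] mid [446.7 312.9 173.5] hi [431. 321. 213.] lo [467. 326. 115.]
```

```bash
python3 -m creep '[-1,0.02,0,0.02,0, -1,0.01,0,0.02,0, -1,0,0,0.02,0, -1,0,0,0,0]'
python3 ori.py
```

```text
time_s: 52.05
tool_pos: [504.4, 316.2, 116.4]
tool_rot: [0.998, 0.069, 0.007, -0.001]
force: [13.5, 0.6, 6.8]
grip_width: 0.5
finger_force: 6.7
top 0.69 1646 790 c [450. 298. 177.] n [0.95 0.13 0.29] tilt 73.2 yaw 8.0
  horiz [-56.  79.] mid [448.2 309.2 176.9] hi [438. 296. 217.] lo [469. 301. 112.]
side 0.65 2473 1524 c [449. 324. 174.] n [0.95 0.14 0.29] tilt 73.1 yaw 8.3
  horiz [-79.  56.] mid [450.4 312.7 174.3] hi [437. 322. 213.] lo [467. 327. 114.]
```

```bash
python3 -m creep '[-1,0.03,0,0,0, -1,0.04,0,0,0, -1,0.05,0,0,0, -1,0.06,0,-0.04,0, -1,0,0,-0.04,0, -1,0,0,0,0]'
python3 ori.py
```

```text
time_s: 53.0
tool_pos: [508.3, 317.2, 116.0]
tool_rot: [0.998, 0.07, -0.0, 0.0]
force: [0.1, -0.5, 0.3]
grip_width: 0.3
finger_force: 0.0
top 0.83 1909 964 c [447. 299. 173.] n [0.93 0.13 0.35] tilt 69.6 yaw 7.9
  horiz [-58.  78.] mid [445.7 309.3 172.5] hi [432. 297. 213.] lo [469. 302. 112.]
side 0.63 2746 1792 c [447. 321. 168.] n [0.93 0.13 0.35] tilt 69.7 yaw 8.1
  horiz [-76.  58.] mid [448.7 312.5 167.9] hi [432. 319. 209.] lo [468. 324. 112.]
```

```bash
python3 -m creep '[-1,0.2,0,0,0, -1,0.5,0,0,0, -1,0.6,0,0,0, -1,0.3,0,-0.3,0, -1,0,0,-0.6,0, -1,0,0,-0.6,0, -1,0,0,-0.3,0, -1,0,0,0,0]'
python3 st.py p11; python3 ori.py
```

```text
time_s: 54.2
tool_pos: [588.4, 328.4, 207.2]
tool_rot: [0.998, 0.07, 0.001, -0.0]
force: [0.5, -0.6, -0.1]
grip_width: 0.7
finger_force: 0.0
top panel 515 c [ -4.6 -40.2  64.6] n [ 0.94  -0.016  0.34 ] lat [-67.5  -7. ] z [ 14.5 111.3]
top panel 171 c [-30.2 -42.4 107.6] n [ 0.32   0.032 -0.947] lat [-68.5 -16.8] z [104.5 110.8]
top stand 29 c [ 19.1 -20.8  12.6] n [ 0.901 -0.084 -0.426] lat [-55.7  -9.6] z [ 4.9 20.3]
side panel 1722 c [-3.3  9.4 65.7] n [0.94  0.    0.342] lat [-64.7  69.7] z [ 10.3 108.2]
side panel 454 c [-28.1   5.4 106.2] n [ 0.384  0.002 -0.923] lat [-63.4  69.2] z [102.3 109.5]
side stand 49 c [27.5 17.3 11.4] n [0.844 0.08  0.531] lat [ 4.2 25.3] z [ 3.6 18.5]
side stand 30 c [18.4 22.3  5.6] n [0.884 0.004 0.467] lat [ 7.2 59.7] z [ 0.2 10.4]
shift [-2.543 -0.012 -1.166] ty_yaw -82.0 j6 1.89 roll(deg,units) 90.0 22.50
[587.36226669 328.037055   204.42663638]
top 0.87 1102 572 c [454. 268. 165.] n [0.93 0.1  0.34] tilt 69.9 yaw 6.3
  horiz [-27.  36.] mid [453.6 272.5 165.2] hi [437. 266. 212.] lo [473. 270. 112.]
side 0.82 3214 1846 c [448. 320. 166.] n [0.93 0.13 0.35] tilt 69.8 yaw 8.1
  horiz [-76.  59.] mid [449.3 312.1 166.5] hi [432. 318. 209.] lo [468. 323. 111.]
```

View pics/p11.png

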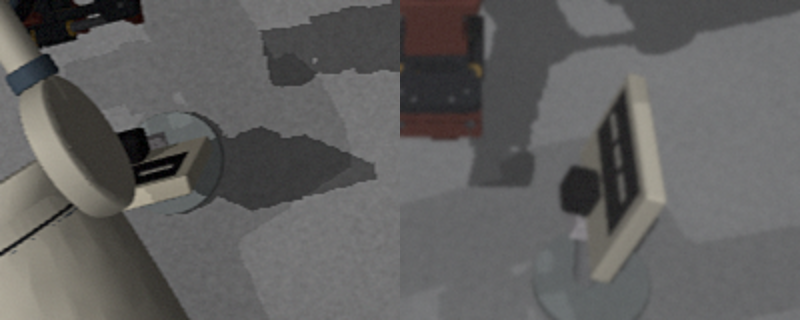

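```bash
python3 -c "
from station import bot
print(bot.hand_in())"
```

```text
the job is handed in; nothing more can be done
None
```

The panel is back on its stand after being set down and let go on the sloped rest. It is upright, screen outward, leaning about 20° flat against the spine and centred to within about 2 mm; the robot is clear, and I handed it in at about 54.5 s. On first release it leaned about 4.5° too far, so I nudged its bottom edge back into the channel with the closed fingers.

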